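Correct the stock tags on the two bin racks

TASK

Each bin in the two stock racks has a hinged tag in front of it that leans either back towards its bin, showing the disc (in stock), or forward away from it, showing the bar (reorder). With a fingertip, gently push over the tags that are wrong, so that the two full bins show the disc and the two nearly empty bins show the bar. Leave the tags that are already right alone, and do not shift the bins or anything else on the bench.

Things in the scene. Friction and masses are not known exactly. Their poses are not given: they have to be found in the camera images.
- rack_a: fixed grey sheet-metal rack, 215 mm wide. Origin on the bench below the middle of its hinge rod; x points from rod to bins, y left along the rod, z up. Pan 6 mm thick, x -60 to 202 mm; rod 55 mm up in a V channel (wings end 69 mm up, 18 mm either side). Bins at y +50 and -50 mm, x 135 mm: one full, one nearly empty, a tag before each. Both tags start leaning back (disc up).
- rack_b: second rack, same make, size, frame and layout as rack_a, also with one full and one nearly empty bin; both its tags start leaning forward (bar up). Either rack may be the left one; both turn a little.
- bin_full_a: loose grey plastic bin, 110 (x) x 86 (y) x 65 mm high, origin at the centre of its underside, standing in rack_a; FULL: twelve capped glass vials fill it to 61 mm. Which of the rack's two places it has varies: compare its y in the rack's frame.
- bin_low_a: loose grey plastic bin, 110 (x) x 86 (y) x 65 mm high, origin at the centre of its underside, standing in rack_a; NEARLY EMPTY: one small dish on its floor. Which of the rack's two places it has varies: compare its y in the rack's frame.
- bin_full_b: loose grey plastic bin, 110 (x) x 86 (y) x 65 mm high, origin at the centre of its underside, standing in rack_b; FULL: four stacks of small round dishes fill it to 62 mm. Which of the rack's two places it has varies: compare its y in the rack's frame.
- bin_low_b: loose grey plastic bin, 110 (x) x 86 (y) x 65 mm high, origin at the centre of its underside, standing in rack_b; NEARLY EMPTY: two capped vials only. Which of the rack's two places it has varies: compare its y in the rack's frame.
- tag_a1 (a joint): angle (rad) of the tag at y = +50 mm of rack_a: 0 leaning forward off its bin (bar up, reorder), 0.70 upright, 1.40 leaning back to its bin (disc up, in stock). Aluminium leaf 70 mm wide, 3 mm thick, 40 g, 65 mm from hinge axis to the middle of its rolled free edge (8 mm thick). Hinged low, swings freely: under 1 N on the edge raises it; 0.15 past upright it falls to the other stop by itself in 1.5 s.
- tag_a1_hinge (a point): point on the hinge axis at the middle of tag_a1, 55 mm above the bench, axes as rack_a. The tag's free edge is 105 mm above the bench, 42 mm before (joint 0) or behind (1.40) this axis at rest, 120 mm up when upright. A tag leaning back leaves 34 mm to its bin, whose top is 71 mm up. The next tag is 100 mm along y (30 mm gap).
- tag_a2 (a joint): angle (rad) of the tag at y = -50 mm of rack_a: 0 leaning forward off its bin (bar up, reorder), 0.70 upright, 1.40 leaning back to its bin (disc up, in stock). Aluminium leaf 70 mm wide, 3 mm thick, 40 g, 65 mm from hinge axis to the middle of its rolled free edge (8 mm thick). Hinged low, swings freely: under 1 N on the edge raises it; 0.15 past upright it falls to the other stop by itself in 1.5 s.
- tag_a2_hinge (a point): point on the hinge axis at the middle of tag_a2, 55 mm above the bench, axes as rack_a. The tag's free edge is 105 mm above the bench, 42 mm before (joint 0) or behind (1.40) this axis at rest, 120 mm up when upright. A tag leaning back leaves 34 mm to its bin, whose top is 71 mm up. The next tag is 100 mm along y (30 mm gap).
- tag_b1 (a joint): angle (rad) of the tag at y = +50 mm of rack_b: 0 leaning forward off its bin (bar up, reorder), 0.70 upright, 1.40 leaning back to its bin (disc up, in stock). Aluminium leaf 70 mm wide, 3 mm thick, 40 g, 65 mm from hinge axis to the middle of its rolled free edge (8 mm thick). Hinged low, swings freely: under 1 N on the edge raises it; 0.15 past upright it falls to the other stop by itself in 1.5 s.
- tag_b1_hinge (a point): point on the hinge axis at the middle of tag_b1, 55 mm above the bench, axes as rack_b. The tag's free edge is 105 mm above the bench, 42 mm before (joint 0) or behind (1.40) this axis at rest, 120 mm up when upright. A tag leaning back leaves 34 mm to its bin, whose top is 71 mm up. The next tag is 100 mm along y (30 mm gap).
- tag_b2 (a joint): angle (rad) of the tag at y = -50 mm of rack_b: 0 leaning forward off its bin (bar up, reorder), 0.70 upright, 1.40 leaning back to its bin (disc up, in stock). Aluminium leaf 70 mm wide, 3 mm thick, 40 g, 65 mm from hinge axis to the middle of its rolled free edge (8 mm thick). Hinged low, swings freely: under 1 N on the edge raises it; 0.15 past upright it falls to the other stop by itself in 1.5 s.
- tag_b2_hinge (a point): point on the hinge axis at the middle of tag_b2, 55 mm above the bench, axes as rack_b. The tag's free edge is 105 mm above the bench, 42 mm before (joint 0) or behind (1.40) this axis at rest, 120 mm up when upright. A tag leaning back leaves 34 mm to its bin, whose top is 71 mm up. The next tag is 100 mm along y (30 mm gap).
- vial_loose: bystander, leave it: loose glass vial with black cap, 25 mm across, 60 mm high, standing between the racks near their front. Origin at its underside.
- objective: bystander, leave it: steel microscope objective, 27 mm across, 48 mm high, standing between the racks. Origin at its underside.
- forceps: bystander, leave it: steel forceps, 120 mm, lying in front of the racks. Origin at its underside.
- hexdriver: bystander, leave it: driver, 170 mm, lying to the right of the racks. Origin at its underside.
- syringe: bystander, leave it: white syringe, 115 mm, lying in front of the racks. Origin at its underside.
- saline: bystander, leave it: jar 60 mm across, 120 mm high, left of the racks. Origin at its underside.
- slidebox: bystander, leave it: slide box 87 x 37 x 36 mm, left of the racks. Origin at its underside.
Not all that is in view belongs to the job. Leave any yellow look-alike of the bin_full_b alone.

How it is judged:
By the outcome, as a careful person would: the job done as asked, in the order asked, and still so for the second after the job is handed in, with the robot touching nothing.
It also fails if it takes over 40 s, if anything falls off the work surface, if the arm or the gripper's body presses on something with over 40 N, if the wrist force passes 120 N, or if a joint passes its speed limit or range.

ROBOT

A 6-joint arm with a two-finger parallel gripper is mounted at the origin on the work surface. World frame = base frame: x ahead of the robot, y to its left, z up, the work surface at z = 0. Lengths are in mm, angles in degrees, forces in N, time in s.
With the tool pointing down it reaches from about 275 to 750 mm from the base axis. Payload 10.2 kg.
Tool frame: the origin (TCP) lies between the finger pads; the fingertips stand 17 mm ahead of it and the grasp point (between the pads) lies 2 mm behind it; z points along the fingers, x is the direction in which the jaws open and shut, and the axes are right-handed (so a half turn about z gives the same grasp; the last joint's range is limited). The gripper opens to 88 mm and grips with 3 to 60 N. Pads are 18 mm wide; open, the fingers measure 123 mm over their backs; the gripper's body (75 mm by 187 mm) begins 45 mm behind the grasp point.
Start: joints at [-76.284, 17.928, 85.812, -0, 76.261, -12.8], TCP at [234.378, -469.785, 255.72] pointing down, gripper open.
Joint ranges: [-168.41, 168.41], [-55.51, 124.54], [10.69, 146.95], [-70.63, 250.63], [1, 178], [-165.06, 165.06]. Speed limits (degrees/s): [136.94, 136.94, 172.46, 180, 180, 180].

INTERFACE

Orientations are given as [roll, pitch, yaw] about the fixed x, y, z axes, in that order (R = Rz(yaw) Ry(pitch) Rx(roll)).
In Python, from bench import r gives the robot as it stands.
- The arm moves only by the shell command python3 -m jog 'ROWS' [OPENING]. ROWS is JSON, a list that holds one entry, the list of rows, each a list of 4 numbers: the shift along the tool's x, y, z in units of 40 mm (1.0 is 40 mm), then the turn about the tool's z in rad. In form: [[[x, y, z, turn], ...]]. A call has exactly 8 rows; each row shifts and turns the commanded pose from where the row before left it, along the tool's axes as they then stand; what a row does not reach is not made up. A row lasts 1/8 s, in which the tool goes at most 62.5 mm and 10.7 degrees, less where a joint would pass 70% of its speed; a pose out of reach is approached as far as the arm can. A call is refused whole if a number of a shift passes 1 or a number of a turn 0.188, either way. A call with a gripper value outside its range is refused whole. OPENING is the opening, from 0 (shut) to 1 (fully open), set as the call begins (- or left out, the last holds). The fingers move at their own pace and stop on an object; the grip force is fixed at half the most. Time passes only in rows, so rows that do not move let the fingers close, or fill a call up. It gives the time, the measured TCP pose, the force and the opening at its end, in the units of the state.
- r.read_state(): the state, without advancing time (a new reading comes with each control period).
- r.get_image(name): name is "scene" or "top" or "wrist"; returns the picture (400x640x3 uint8, red, green, blue); there is no depth.
- r.calibration(name): a dict with "mtx" (3x3 intrinsics, pixels), "camera_from_world" (4x4, takes a point from world to camera coordinates). Camera axes: x right, y up, looking along -z (the intrinsics and any distortion apply to the point x, -y, -z); pixel columns grow to the right and rows downward; lengths in mm; the calibration is good to about 2 mm. The wrist camera is an equidistant fisheye: a pixel r from the principal point sees the ray r / f radians off the axis. A picture is of the moment at which its call begins: read the wrist's pose just before it. calibration takes no time and is no camera call; for the wrist camera it gives the pose at the moment of the call.
- r.job_done(): hands the job in, once; it reports no verdict.
Trained networks look in the newest picture that a camera, given by its name, has taken for a name from the list of things; names that differ only in an ending like _2 or _b are one class to them, and where a whole thing is asked for, a point or a joint stands for the part that bears it (a point fixed in the world has none). Each returns a list of dicts, best first, with "conf" (0 to 1); they miss things now and then, are a little off and sometimes report something else, mostly with a low value. They report only what shows in the picture. A call takes as long as a camera call. They do not tell look-alikes from the thing itself.
- r.masks_of(camera, query): "mask" (400x640 bool, what is visible of it) and "bbox" ([left, top, right, bottom] in pixels, round what is visible of it).
The state is a dict: "t": time; "joints": joint angles; "joint_velocities": joint speeds; "joint_torque": joint torques, N m; "ee_pos": TCP position; "orientation": TCP orientation; "force": force on the tool from outside, world axes, zero at the start; "moment": the same for the moment, N m; "width": finger opening in mm.
Only numpy, scipy, OpenCV 4.12 (cv2) and the standard library are available. Lean on these libraries where they do the work, as an engineer would, in place of code of your own. Each camera call takes 0.05 s, during which the arm holds its last target.

## Working session

There is one attempt and no reset: what is moved stays moved. The work goes in short steps, Python scripts to look and compute and a shell command to move; the robot and the scene stay as the last step left them, time stands still between calls to the robot, and variables do not carry over. Pictures are saved under pics/ and viewed, and the job is handed in when it is done.

```bash
mkdir -p pics; ls; python3 - <<'E'
from bench import r
import cv2
for n in ("scene","top","wrist"):
    im=r.get_image(n); cv2.imwrite(f"pics/{n}0.png",im[:,:,::-1])
    c=r.calibration(n); print(n,c['mtx'],c['camera_from_world'])
print(r.read_state())
E
```

```text
pics
scene [[515.10478216   0.         312.45413985]
 [  0.         515.10478216 194.74982281]
 [  0.           0.           1.        ]] [[-3.50501766e-01  9.36462369e-01 -1.36654175e-02  1.73453164e+02]
 [-6.91477973e-01 -2.48912203e-01  6.78159958e-01  2.90124721e+02]
 [ 6.31669792e-01  2.47145598e-01  7.34787267e-01 -1.87345274e+03]
 [ 0.00000000e+00  0.00000000e+00  0.00000000e+00  1.00000000e+00]]
top [[415.69199252   0.         315.67603107]
 [  0.         415.69199252 199.86518183]
 [  0.           0.           1.        ]] [[-2.55061512e-02 -9.99635307e-01  8.87067491e-03 -8.11844930e+00]
 [ 9.97496115e-01 -2.48640595e-02  6.62063442e-02 -5.19295431e+02]
 [-6.59616383e-02  1.05371328e-02  9.97766521e-01 -1.14306421e+03]
 [ 0.00000000e+00  0.00000000e+00  0.00000000e+00  1.00000000e+00]]
wrist [[309.70691629   0.         315.28793769]
 [  0.         309.70691629 196.43424613]
 [  0.           0.           1.        ]] [[ 4.45775886e-01 -8.95143997e-01 -1.04157415e-03 -5.23562184e+02]
 [ 8.55633579e-01  4.26441262e-01 -2.93324102e-01  4.05599490e+01]
 [ 2.63011479e-01  1.29865606e-01  9.56012493e-01 -3.90390280e+02]
 [ 0.00000000e+00  0.00000000e+00  0.00000000e+00  1.00000000e+00]]
{'t': 0.15, 'joints': array([-7.62820179e+01,  1.79505893e+01,  8.58422126e+01,  5.77433173e-04,
        7.62619595e+01, -1.27989075e+01]), 'joint_velocities': array([-0.14986487, -0.08835568, -0.20609443, -0.00830537, -0.00833414,
        0.0744879 ]), 'joint_torque': array([ 1.48088158e-03, -4.02306175e+01, -2.52316439e+01,  6.94312784e-02,
        3.44012550e-02, -7.22109007e-05]), 'ee_pos': array([ 234.35134721, -469.60749373,  255.31766069]), 'orientation': array([-1.79987322e+02,  5.32764913e-02, -6.34832419e+01]), 'force': array([-0.40311928, -0.23506437,  1.04116924]), 'moment': array([ 0.01879514, -0.04343769, -0.01254595]), 'width': 88.07722057258141}
```

View pics/scene0.png

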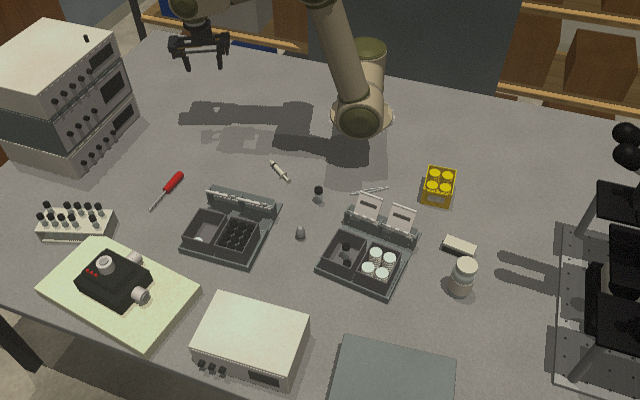

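View pics/top0.png

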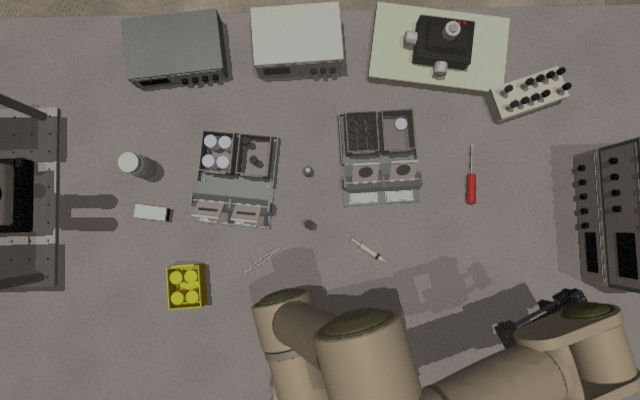

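```bash
python3 - <<'E'
import cv2
im=cv2.imread("pics/top0.png"); cv2.imwrite("pics/topc.png",cv2.resize(im[60:300,140:460],None,fx=2.5,fy=2.5,interpolation=cv2.INTER_CUBIC))
E
```

```text
(no output)
```

View pics/topc.png

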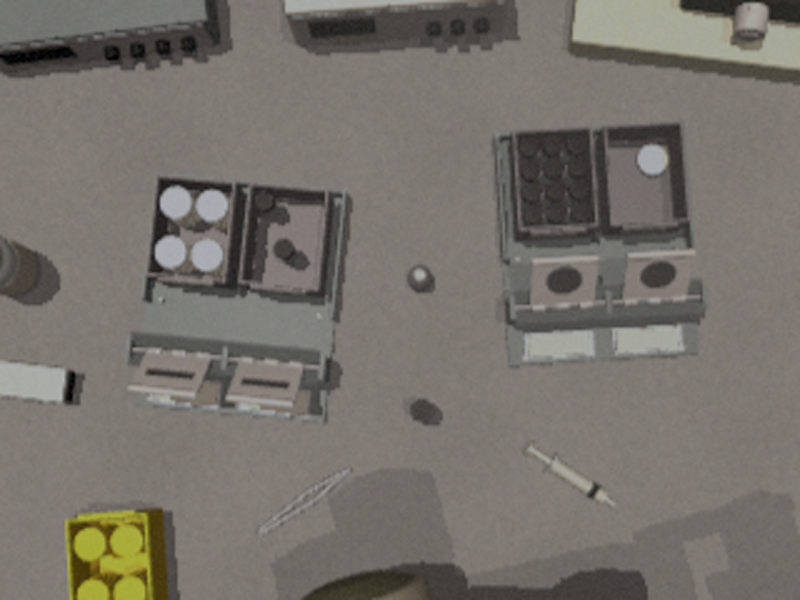

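Left rack (y+) has both tags on bar, so it is rack_b, with the stacked-dish bin (full) on the left at crop (190,230). Right rack is rack_a: black-capped vials (full) at left, crop (555,180), and the single dish (low) at right, crop (645,180). The yellow box at crop (110,545) is a look-alike. The wrong tags should be tag_b1 and tag_a2. I'll check this in closer crops.

```bash
python3 - <<'E'
import cv2
im=cv2.imread("pics/top0.png")
def crop(im,x0,y0,x1,y1,f,n):
    c=cv2.resize(im[y0:y1,x0:x1],None,fx=f,fy=f,interpolation=cv2.INTER_CUBIC)
    for x in range(x0,x1):
        if x%10==0: cv2.line(c,((x-x0)*f,0),((x-x0)*f,6 if x%50 else 14),(0,255,255),1); cv2.putText(c,str(x),((x-x0)*f,22),0,.35,(0,255,255),1)
    for y in range(y0,y1):
        if y%10==0: cv2.line(c,(0,(y-y0)*f),(6,(y-y0)*f),(0,255,255),1); cv2.putText(c,str(y),(8,(y-y0)*f+4),0,.35,(0,255,255),1)
    cv2.imwrite(n,c)
crop(im,185,125,285,233,5,"pics/tb.png")
crop(im,330,100,430,212,5,"pics/ta.png")
E
```

```text
(no output)
```

View pics/tb.png

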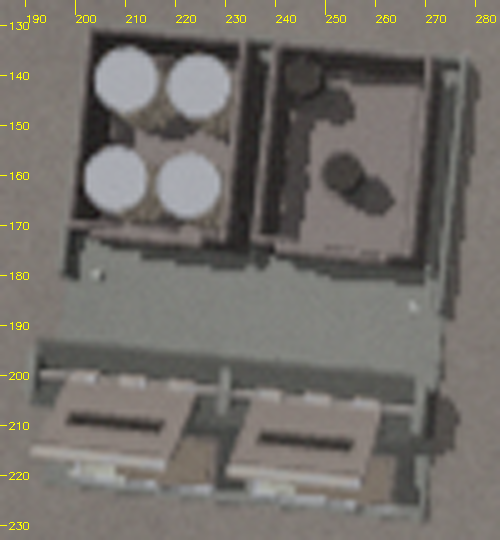

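View pics/ta.png

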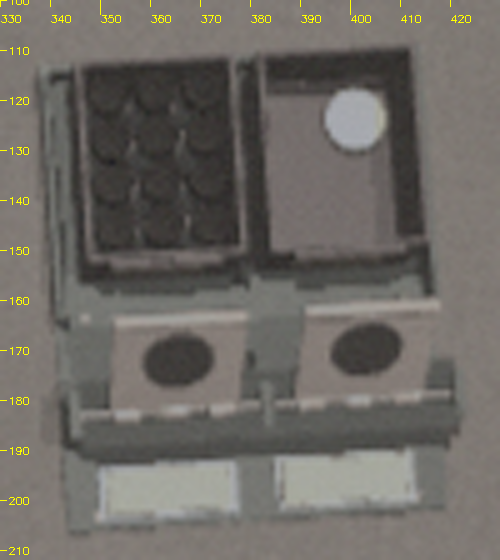

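```bash
cat > h.py <<'E'
import numpy as np
from bench import r
from scipy.optimize import least_squares
def proj(n,P,cal=None):
    c=cal or r.calibration(n); P=np.atleast_2d(P); T=c['camera_from_world']
    q=P@T[:3,:3].T+T[:3,3]; K=c['mtx']
    x,y,z=q[:,0],-q[:,1],-q[:,2]
    if n=='wrist':
        rr=np.hypot(x,y); th=np.arctan2(rr,z); x=x/rr*th;y=y/rr*th;z=1
    return np.c_[K[0,0]*x/z+K[0,2],K[1,1]*y/z+K[1,2]]
def w(p,L):
    L=np.atleast_2d(L);a=p[2];R=np.array([[np.cos(a),-np.sin(a),0],[np.sin(a),np.cos(a),0],[0,0,1]])
    return L@R.T+[p[0],p[1],0]
E
cat > fit.py <<'E'
from h import *
import cv2
ct=r.calibration('top')
b=[(-42,85,105,32,453),(-42,15,105,163,467),(-42,-15,105,230,472),(-42,-85,105,360,485),
(190,93,71,92,33),(190,7,71,245,40),(80,93,71,70,222),(80,7,71,227,238),(190,-7,71,275,45),(190,-93,71,432,57),(80,-7,71,255,238),(80,-93,71,415,255)]
a=[(42,85,105,113,322),(42,15,105,248,317),(42,-15,105,305,310),(42,-85,105,440,303),
(190,93,71,78,65),(190,7,71,232,58),(80,93,71,90,265),(80,7,71,243,250),(190,-7,71,262,55),(190,-93,71,410,48),(80,-7,71,270,262),(80,-93,71,427,240)]
im=cv2.imread('pics/scene0.png'); im=cv2.resize(im,None,fx=3,fy=3,interpolation=cv2.INTER_CUBIC)
for nm,d,o,g in (('a',a,(330,100),(440,-10,0)),('b',b,(185,125),(440,200,0))):
    d=np.array(d,float); uv=d[:,3:]/5+o
    f=lambda p:(proj('top',w(p,d[:,:3]),ct)-uv).ravel()
    s=least_squares(f,g,x_scale=(10,10,.1),loss='soft_l1'); p=s.x
    print(nm,p,np.degrees(p[2])); print(np.round(f(p).reshape(-1,2),1).tolist())
    for y in (50,-50): print('hinge',y,w(p,(0,y,55)),'tip',w(p,((42 if nm=='a' else -42),y,105)))
    q=[[(s*42,y+dy,105) for dy in(35,-35)]+[(0,y+dy,55) for dy in (-35,35)] for y in(50,-50) for s in [1 if nm=='a' else -1]]+[[(-60,107.5,6),(-60,-107.5,6),(202,-107.5,6),(202,107.5,6)]]
    for Q in q: cv2.polylines(im,[np.int32(proj('scene',w(p,Q))*3)],True,(0,0,255),1)
cv2.imwrite('pics/fit.png',im[480:960,500:1290])
E
python3 fit.py
```

```text
a [ 5.62720042e+02 -2.04827404e+02  3.67257074e-02] 2.1042280325550755
[[-0.0, 0.5], [-0.2, -0.1], [-0.1, 0.6], [-0.3, 0.4], [-0.9, -0.3], [-0.0, -0.7], [-0.6, 0.0], [0.7, 1.1], [-0.9, -0.4], [1.2, -0.9], [0.5, -1.6], [1.0, 0.8]]
hinge 50 [[ 560.88416984 -154.86111941   55.        ]] tip [[ 602.85584869 -153.31898642  105.        ]]
hinge -50 [[ 564.55591505 -254.79368811   55.        ]] tip [[ 606.52759391 -253.25155512  105.        ]]
b [ 5.12184966e+02  2.08920253e+02 -1.26374956e-01] -7.240751638680043
[[0.4, -0.3], [1.4, -0.3], [-0.4, -0.1], [0.7, 0.0], [-0.5, -2.2], [0.8, -0.3], [-1.0, 0.5], [-0.3, 0.6], [-0.0, -0.8], [0.4, 0.1], [-0.7, 1.1], [-0.6, 1.0]]
hinge 50 [[518.48690835 258.52151829  55.        ]] tip [[476.82184545 263.81514972 105.        ]]
hinge -50 [[505.88302398 159.31898758  55.        ]] tip [[464.21796109 164.61261901 105.        ]]
```

View pics/fit.png

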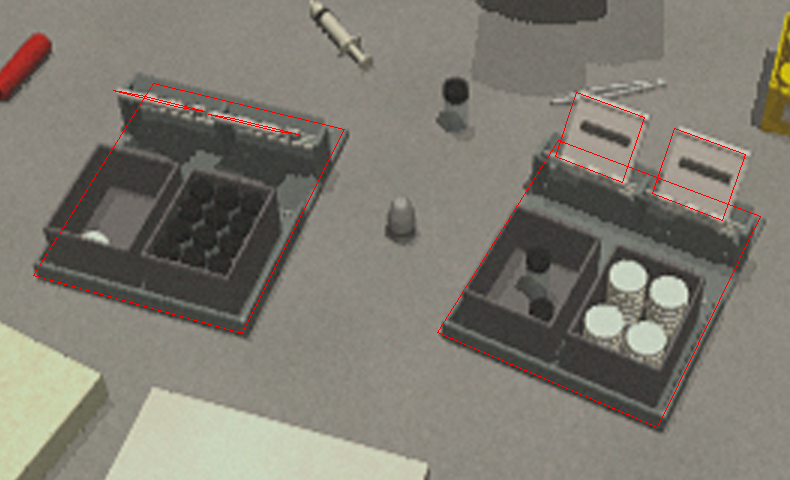

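```bash
python3 -m jog '[[[0,0,0,0.142],[0,0,0,0.142],[0,0,0,0.142],[-1,-1,0,0],[-1,-1,0,0],[-1,-1,0,0],[-1,-1,0,0],[-1,-1,0,0]]]' 0
```

```text
t: 1.15
ee_pos: [427.9, -261.0, 255.7]
orientation: [180.0, -0.0, -87.9]
force: [-0.1, -0.2, -0.0]
width: 9.9
```

```bash
python3 -m jog '[[[-0.1,-1,0,0],[-0.1,-1,0,0],[0,0,0,0],[0,0,0,0],[0,0,0,0],[0,0,0,0],[0,0,0,0],[0,0,0,0]]]'; python3 - <<'E'
from h import *
import cv2
c=r.calibration('wrist'); im=r.get_image('wrist')[:,:,::-1].copy()
for p,s in (((562.72,-204.83,.0367),1),((512.2,208.9,-.1264),-1)):
  for y in(50,-50):
    Q=[(s*42,y+35,105),(s*42,y-35,105),(0,y-35,55),(0,y+35,55)]
    P=proj('wrist',w(p,Q),c); print(P.round().tolist()); 
    cv2.polylines(im,[np.int32(P)],True,(0,0,255),1)
cv2.imwrite('pics/w1.png',im); print(r.read_state()['ee_pos'])
T=c['camera_from_world'];print(-T[:3,:3].T@T[:3,3])
im=r.get_image('top'); cv2.imwrite('pics/t1.png',im[:,:,::-1])
E
```

```text
t: 2.15
ee_pos: [506.4, -251.7, 255.8]
orientation: [-180.0, -0.0, -87.9]
force: [0.3, 0.3, 1.3]
width: 0.4
[[179.0, 84.0], [249.0, 78.0], [260.0, 121.0], [199.0, 124.0]]
[[282.0, 77.0], [361.0, 77.0], [354.0, 120.0], [288.0, 120.0]]
[[-20.0, 193.0], [-1.0, 200.0], [18.0, 166.0], [-2.0, 162.0]]
[[9.0, 203.0], [35.0, 212.0], [55.0, 173.0], [28.0, 168.0]]
[ 506.45883151 -251.6808593   255.75538098]
[ 581.34912267 -248.36989314  385.03933864]
```

View pics/w1.png

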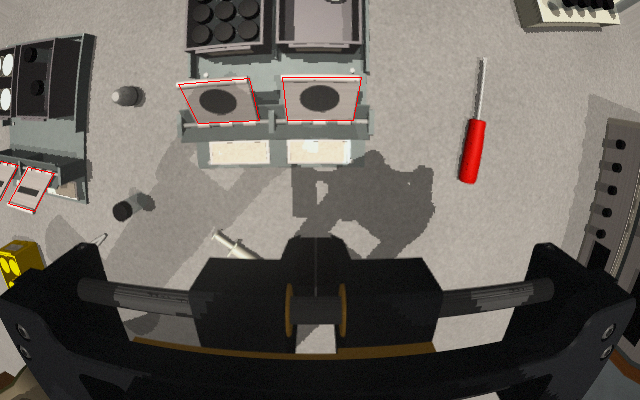

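```bash
python3 -m jog '[[[0,-0.8,0,0],[0,-0.8,0,0],[0,-0.8,0,0],[0,-0.8,0,0],[0,0,0.75,0],[0,0,0.75,0],[0,0,0.75,0],[0,0,0,0]]]' && python3 - <<'E'
from h import *
import cv2
s=r.read_state();p=(562.72,-204.83,.0367);d=s['ee_pos'][:2]-p[:2];c,n=np.cos(p[2]),np.sin(p[2]);print(d[0]*c+d[1]*n,-d[0]*n+d[1]*c,s['ee_pos'][2])
cv2.imwrite('pics/w2.png',r.get_image('wrist')[:,:,::-1])
E
```

```text
t: 3.25
ee_pos: [633.7, -246.5, 163.6]
orientation: [179.8, 0.1, -87.9]
force: [0.6, 0.1, 0.7]
width: 0.5
69.38930742653 -44.218924457252236 163.55279482657878
```

View pics/w2.png

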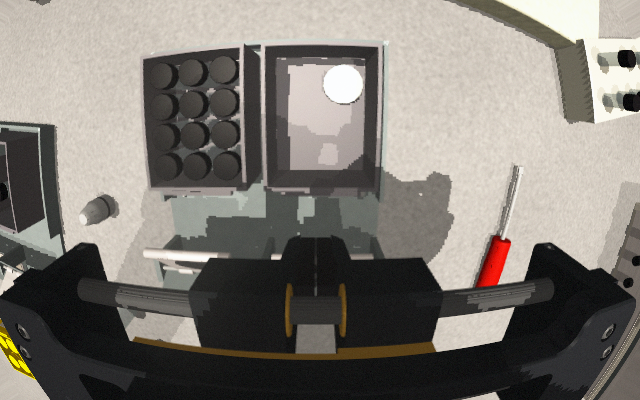

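```bash
python3 -m jog '[[[0.14,0,0.35,0],[0,0,0.35,0],[0,0,0.35,0],[0,0,0.35,0],[0,0,0,0],[0,0.1,0,0],[0,0.1,0,0],[0,0.1,0,0]]]'; python3 -m jog '[[[0,0.12,0,0],[0,0.12,0,0],[0,0.12,0,0],[0,0.12,0,0],[0,0.12,0,0],[0,0.12,0,0],[0,0.12,0,0],[0,0.12,0,0]]]'; python3 - <<'E'
from h import *
import cv2
s=r.read_state();p=(562.72,-204.83,.0367);d=s['ee_pos'][:2]-p[:2];c,n=np.cos(p[2]),np.sin(p[2]);print(d[0]*c+d[1]*n,-d[0]*n+d[1]*c,s['ee_pos'][2])
cv2.imwrite('pics/w3.png',r.get_image('wrist')[:,:,::-1])
im=r.get_image('scene')[:,:,::-1]; cv2.imwrite('pics/s3.png',cv2.resize(im[150:300,150:450],None,fx=2.6,fy=2.6))
E
```

```text
t: 4.3
ee_pos: [622.4, -253.1, 110.2]
orientation: [-180.0, -0.0, -87.9]
force: [0.5, -0.5, -0.1]
width: 0.2
t: 5.3
ee_pos: [583.9, -254.4, 109.7]
orientation: [180.0, 0.0, -87.9]
force: [-0.1, -0.5, 0.2]
width: 0.1
19.3962552156885 -50.299931962511685 109.73728995636063
```

View pics/w3.png

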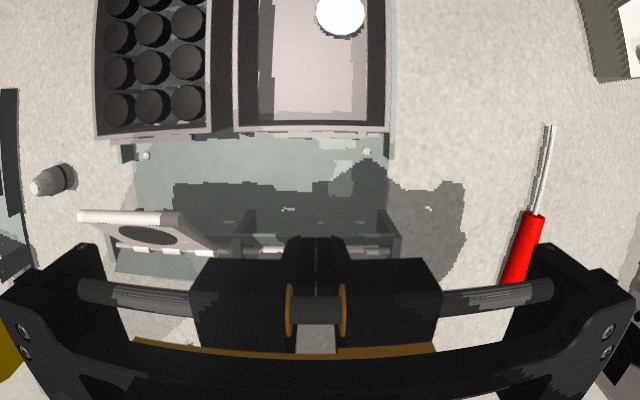

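View pics/s3.png

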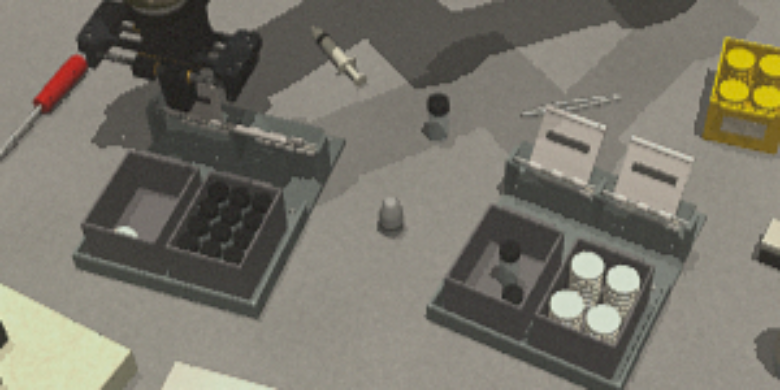

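The finger is behind tag a2, which is being lifted, and its neighbour at wrist (140,225) is untouched. I'll keep pushing past upright.

```bash
python3 -m jog '[[[0,0.1,0,0],[0,0.1,0,0],[0,0.1,0,0],[0,0.1,0,0],[0,0.1,0,0],[0,0.1,0,0],[0,0.1,0,0],[0,0,0,0]]]'; python3 -m jog '[[[0,0,0,0],[0,0,0,0],[0,0,0,0],[0,0,0,0],[0,0,0,0],[0,0,0,0],[0,0,0,0],[0,0,0,0]]]'; python3 - <<'E'
from h import *
import cv2
a=r.get_image('wrist')[:,:,::-1]
b=r.get_image('scene')[:,:,::-1]; b=cv2.resize(b[160:290,170:300],(400,400))
cv2.imwrite('pics/s4.png',np.hstack([a[:,100:500],b]))
E
```

```text
t: 6.4
ee_pos: [556.1, -255.4, 109.8]
orientation: [180.0, -0.0, -87.9]
force: [0.7, -1.0, -1.6]
width: 0.1
t: 7.4
ee_pos: [556.3, -255.4, 109.7]
orientation: [180.0, 0.0, -87.9]
force: [-0.2, 0.6, 0.2]
width: 0.5
```

View pics/s4.png

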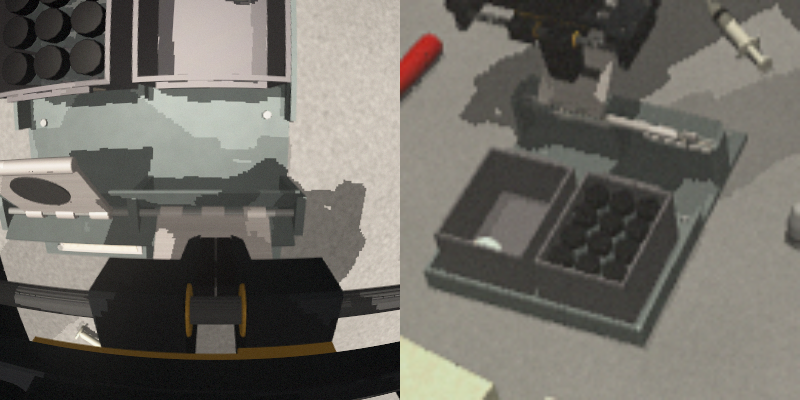

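Tag a2 has fallen forward, with its leaf in front of the hinge. Next I'll back off, lift, and go to rack_b.

```bash
python3 -m jog '[[[0,-0.2,-0.1,0],[0,-0.2,-0.3,0],[0,0,-0.7,0],[0,0,-0.8,0],[0,0,-0.8,0],[0,0,-0.8,0],[0,0,0,0],[0,0,0,0]]]'; python3 - <<'E'
from h import *
s=r.read_state();e=s['ee_pos'];yaw=np.radians(s['orientation'][2]);print(e,s['orientation'])
t=w((512.2,208.9,-.1264),(-70,50,0))[0];d=(t-e)[:2];tx=np.array([np.cos(yaw),np.sin(yaw)]);ty=np.array([np.sin(yaw),-np.cos(yaw)])
print(t,d@tx/40,d@ty/40)
E
```

```text
t: 8.5
ee_pos: [572.2, -254.6, 248.8]
orientation: [179.9, 0.0, -87.9]
force: [0.8, 0.8, -0.1]
width: 0.3
[ 572.21462792 -254.57217945  248.79077125] [ 1.79933888e+02  4.73631221e-02 -8.78850095e+01]
[449.06163385 267.32556564   0.        ] -13.152179890045232 2.595209396141569
```

```bash
python3 -m jog '[[[-1,0.2,0,0],[-1,0.2,0,0],[-1,0.2,0,0],[-1,0.2,0,0],[-1,0.2,0,0],[-1,0.2,0,0],[-1,0.2,0,0],[-1,0.2,0,0]]]';python3 -m jog '[[[-1,0.2,0,0],[-1,0.2,0,0],[-1,0.2,0,0],[-1,0.2,0,0],[-1,0.2,0,0],[-0.15,0,0,0],[0,0,0,0.162],[0,0,0,0]]]'; cat > st.py <<'E'
from h import *
import cv2
p=(512.2,208.9,-.1264)
s=r.read_state();e=s['ee_pos'];d=e[:2]-p[:2];c,n=np.cos(p[2]),np.sin(p[2]);print(d[0]*c+d[1]*n,-d[0]*n+d[1]*c,e[2],s['orientation'])
E
cat > st2.py <<'E'
from st import *
C=r.calibration('wrist'); im=r.get_image('wrist')[:,:,::-1].copy()
for y in(50,-50):
    cv2.polylines(im,[np.int32(proj('wrist',w(p,[(-42,y+35,105),(-42,y-35,105),(0,y-35,55),(0,y+35,55)]),C))],True,(0,0,255),1)
cv2.imwrite('pics/w5.png',im)
E
python3 st2.py
```

```text
t: 9.5
ee_pos: [495.7, 63.9, 248.5]
orientation: [179.9, 0.0, -87.9]
force: [0.1, 0.2, 0.6]
width: 0.4
t: 10.5
ee_pos: [449.1, 266.3, 249.0]
orientation: [179.9, -0.0, -97.1]
force: [-0.0, 0.1, 0.6]
width: 0.4
-69.81811884728317 49.02110637055354 249.0045637359847 [ 1.79931483e+02 -4.50520189e-02 -9.71341117e+01]
```

View pics/w5.png

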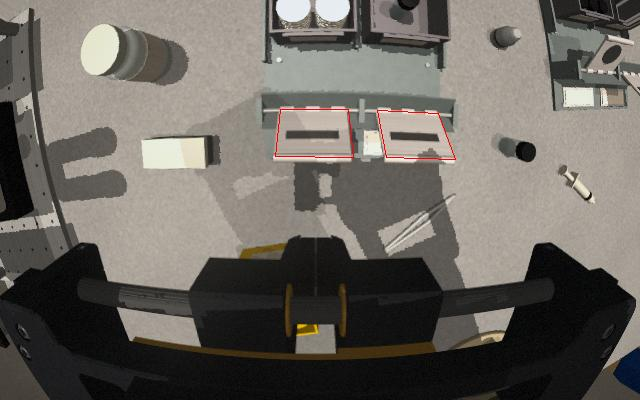

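Outlines match: tag_b1 at wrist (313,133) shows the bar with stacked dishes behind it, so it is wrong. Descending in front of it.

```bash
python3 -m jog '[[[0,0,0.7,0],[0,0,0.7,0],[0,0,0.7,0],[0,0,0.7,0],[0,0,0.4,0],[0,0,0.3,0],[0,0,0,0],[0,0,0,0]]]'; python3 st.py; python3 -m jog '[[[0,-0.1,0,0],[0,-0.12,0,0],[0,-0.12,0,0],[0,-0.12,0,0],[0,-0.12,0,0],[0,-0.12,0,0],[0,-0.12,0,0],[0,-0.12,0,0]]]';python3 st2.py
```

```text
t: 11.55
ee_pos: [449.4, 267.1, 110.5]
orientation: [-179.9, 0.0, -97.2]
force: [0.3, -0.2, 0.1]
width: 0.7
-69.59460920952935 49.85320055983209 110.46844667229918 [-1.79928404e+02  3.45425104e-02 -9.71577149e+01]
t: 12.55
ee_pos: [486.7, 262.3, 109.7]
orientation: [-180.0, 0.0, -97.2]
force: [0.1, 0.5, -0.2]
width: 0.5
-32.06515398216267 49.73304504599758 109.71000788954187 [-1.79997874e+02  8.07208857e-04 -9.71722391e+01]
```

View pics/w5.png

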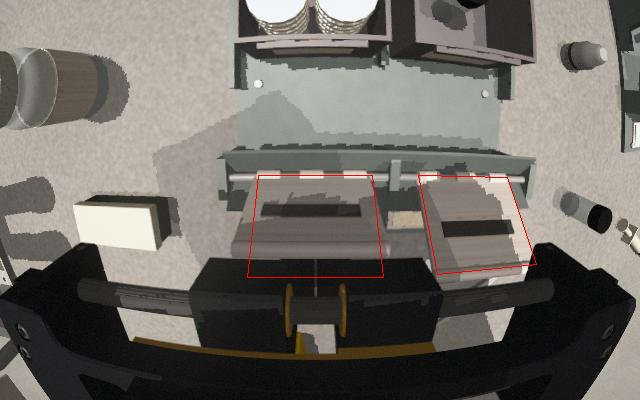

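```bash
python3 -m jog '[[[0,-0.13,0,0],[0,-0.13,0,0],[0,-0.13,0,0],[0,-0.13,0,0],[0,-0.13,0,0],[0,-0.13,0,0],[0,-0.12,0,0],[0,-0.12,0,0]]]';python3 -m jog '[[[0,0,0,0],[0,0,0,0],[0,0,0,0],[0,0,0,0],[0,0,0,0],[0,0,0,0],[0,0,0,0],[0,0,0,0]]]';python3 st2.py
```

```text
t: 13.6
ee_pos: [527.1, 257.2, 109.7]
orientation: [-180.0, -0.0, -97.2]
force: [0.1, 0.4, -0.3]
width: 0.4
t: 14.6
ee_pos: [526.8, 257.2, 109.7]
orientation: [180.0, 0.0, -97.2]
force: [0.4, -1.1, -0.2]
width: 0.4
8.391481234789428 49.78308758671428 109.70992476599406 [ 1.79997789e+02  2.75027477e-04 -9.71730774e+01]
```

View pics/w5.png

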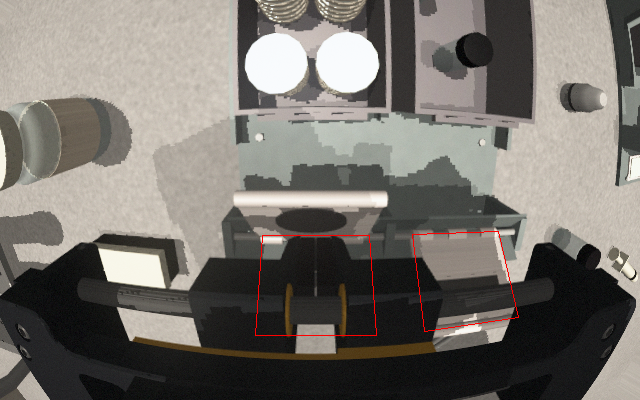

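Tag b1 has swung back and its disc shows at (310,220). I'll retract, lift clear and check everything.

```bash
python3 -m jog '[[[0,0.2,-0.1,0],[0,0.2,-0.3,0],[0,0,-0.7,0],[0,0,-0.8,0],[0,0,-0.8,0],[0,0,-0.8,0],[0,0,0,0],[0,0,0,0]]]';python3 -m jog '[[[0,1,0,0],[0,1,0,0],[0,1,0,0],[0,0.6,0,0],[0,0,0,0],[0,0,0,0],[0,0,0,0],[0,0,0,0]]]';python3 - <<'E'
from h import *
import cv2
a=r.get_image('wrist')[:,:,::-1]
cv2.imwrite('pics/w9.png',a)
b=r.get_image('scene')[:,:,::-1]; cv2.imwrite('pics/s9.png',cv2.resize(b[150:310,160:480],None,fx=2.5,fy=2.5))
b=r.get_image('top')[:,:,::-1]; cv2.imwrite('pics/t9.png',cv2.resize(b[60:300,140:460],None,fx=2.5,fy=2.5,interpolation=2))
E
```

```text
t: 15.65
ee_pos: [510.3, 259.2, 249.1]
orientation: [179.9, -0.0, -97.2]
force: [0.2, -0.2, 0.7]
width: 0.4
t: 16.65
ee_pos: [368.5, 277.0, 249.4]
orientation: [180.0, -0.0, -97.2]
force: [-0.2, -0.6, -0.2]
width: 0.6
```

View pics/w9.png

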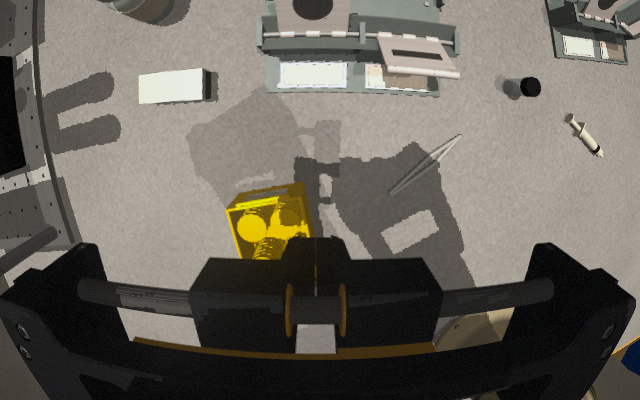

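View pics/s9.png

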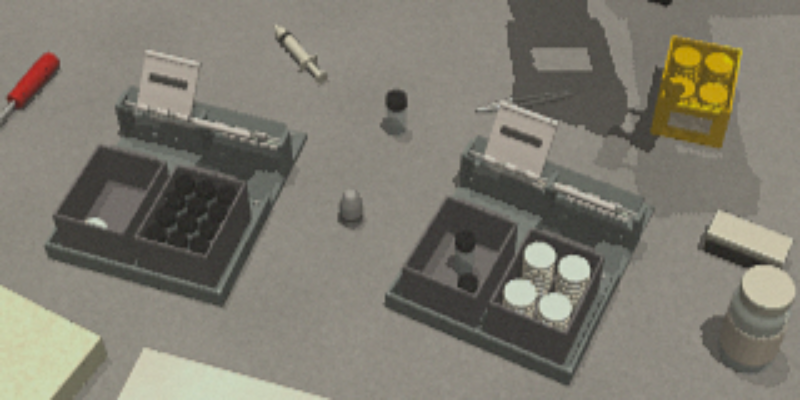

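View pics/t9.png

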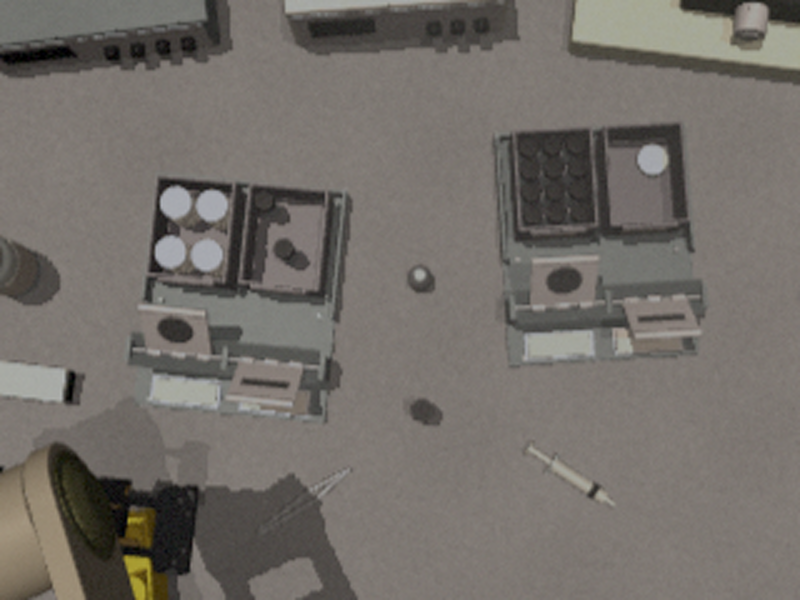

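Both full bins, crops (180,330) and (565,280), show the disc. Both low bins, crops (265,380) and (660,317), show the bar. Nothing else has moved and the arm is clear, so I'm handing in.

```bash
python3 -c "
from bench import r
print(r.job_done())"
```

```text
the job is handed in; nothing more can be done
None
```

I pushed over the two wrong tags with the closed fingertips. tag_a2, in front of the nearly empty bin of rack_a, went forward to the bar. tag_b1, in front of the full dish bin of rack_b, went back to the disc. I left tag_a1 and tag_b2 alone.

- **Tags:** The last top, scene and wrist pictures show both full bins with the disc and both nearly empty bins with the bar.
- **Everything else:** The bins and bystanders look unmoved from the first pictures. The yellow look-alike box was partly hidden by the gripper in the top view but looked undisturbed in the scene view.
- **Forces and time:** Readings at the end of each move stayed below about 2 N. The job took about 17 s, and the arm ended raised clear of everything.
- **One disagreement:** My first outline of rack_a was several millimetres off in the scene camera (I put it at 5–20 mm). The wrist camera agreed with the top-view fit, so I used that.

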